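Sweep the courgette rounds off the board into the steel tray

ROBOT

A 6-joint arm with a two-finger parallel gripper is mounted at the origin on the work surface. World frame = base frame: x ahead of the robot, y to its left, z up, the work surface at z = 0. Lengths are in m, angles in rad, forces in N, time in s.
With the tool pointing down it reaches from about 0.35 to 0.95 m from the base axis. Payload 17.4 kg.
Tool frame: the origin (TCP) lies at the very end of the fingers, on their centre line; the grasp point (between the pads) lies 19 mm behind it; z points along the fingers, y is the line along which they close (so a half turn about z gives the same grasp; the last joint's range is limited). The gripper opens to 93 mm and grips with 3 to 60 N. Pads are 15 mm wide; open, the fingers measure 128 mm over their backs; the gripper's body (75 mm by 188 mm) begins 65 mm behind the grasp point.
Start: joints at [-1.197, 0.116, 1.442, -0, 1.584, -0.038], TCP at [0.27, -0.619, 0.197] pointing down, gripper open.
Joint ranges: [-2.83, 2.83], [-0.83, 2.19], [0.07, 2.5], [-1.14, 4.28], [0.01, 3], [-2.97, 2.97]. Speed limits (rad/s): [1.89, 1.89, 2.22, 3.14, 3.14, 3.14].

INTERFACE

Orientations are given as a rotation vector (axis times angle).
In Python, from cell import arm gives the robot as it stands. The module is installed in compiled form; this text tells all that it offers.
- The arm moves only by the shell command python3 -m inch 'ROWS' [FORCE]. ROWS is JSON, a list of rows, each an object of numbers: "tx", "ty", "tz": the shift along the tool's x, y, z normalised to -1 to 1, where 1 is 0.2 m; "wx", "wy", "wz": the turn, a rotation vector about the tool's x, y, z normalised to -1 to 1, where 1 is pi rad; "grip": the opening, from -1 (shut) to 1 (fully open). In form: [{"tx": .., "ty": .., "tz": .., "wx": .., "wy": .., "wz": .., "grip": ..}, ...]. A call has 1 to 20 rows; each row is the pose to reach, as a shift and turn from the pose commanded when the call began, along the tool's axes at that moment, turning the shorter way round; what a row does not reach only later rows make up. A row lasts 1/8 s, in which the tool goes at most 62.5 mm and 10.7 degrees, less where a joint would pass 70% of its speed; a pose out of reach is approached as far as the arm can. A call with a number of a shift or a turn outside -1 to 1 is refused whole. A call with a gripper value outside its range is refused whole. The fingers move at their own pace and stop on an object; FORCE is the grip in N (left out, the last holds). Time passes only in rows, so rows that repeat a pose let the fingers close. It gives the time, the measured TCP pose, the force, the opening and the grip force at its end, in the units of the state.
- arm.get_obs(): the state, without advancing time (a new reading comes with each control period).
- arm.capture(name): name is "side" or "top" or "wrist"; returns the picture (420x560x3 uint8, red, green, blue); there is no depth.
- arm.camera_model(name): a dict with "fx", "fy", "cx", "cy" (pixels), "R" (3x3) and "t" (3): a world point X has camera coordinates R X + t; the wrist camera has in their place "hand_eye" (4x4, takes a point from camera to tool coordinates, whose origin is the TCP and whose axes are the flange's). Camera axes: x right, y down, z forward; pixel columns grow to the right and rows downward; lengths in m; the calibration is good to about 2 mm. A picture is of the moment at which its call begins: read the wrist's pose just before it. camera_model takes no time and is no camera call.
- arm.sign_off(): hands the job in; it is judged then, once.
The state is a dict: "time": time; "joints": joint angles; "joint_vel": joint speeds; "joint_torque": joint torques, N m; "ee_pos": TCP position; "tcp_rot": TCP orientation; "force": force on the tool from outside, world axes, zero at the start; "torque": the same for the moment, N m; "grip_width": finger opening in m; "grip_force": force on a finger pad.
Only numpy, scipy, OpenCV 4.12 (cv2) and the standard library are available. Lean on these libraries where they do the work, as an engineer would, in place of code of your own. Each camera call takes 0.05 s, during which the arm holds its last target. There are 200 camera calls.

TASK

Sweep the three courgette rounds lying on the chopping board along it and over its end into the stainless steel tray, so that all three lie inside it, none in the green scrap tray. Push them with the fingers only, without picking any of them up, and leave the half courgette on the board, the trimmed ends in the scrap tray, the white bowl and the knife where they are.

Things in the scene. Friction and masses are not known exactly. Their poses are not given: they have to be found in the camera images.
- board: pale wooden chopping board on four short feet, fixed: 260 mm along its x, 300 mm along its y, top 60 mm above the table, slab 24 mm thick, no raised edges; origin on the table under its centre. The two trays are at its two short ends, at +y and -y; the rounds lie on it. Turned by up to 0.2 rad
- steel_tray: stainless steel catch tray (the one to fill): open-topped, fixed, outer size 250 x 120 x 34 mm (x, y, z), walls and floor 3 mm; origin under the centre of its bottom, on the table; axes parallel to the board's. Its rim lies 2 mm below the underside of the board and is tucked 15 mm under one end of the board, so the open part beyond that end is about 100 mm wide. Which end (+y or -y of the board) changes from start to start
- scrap_tray: green plastic scrap tray with two courgette ends in it, at the other end of the board: open-topped, fixed, outer size 250 x 120 x 34 mm (x, y, z), walls and floor 3 mm; origin under the centre of its bottom, on the table; axes parallel to the board's. Its rim lies 2 mm below the underside of the board and is tucked 15 mm under one end of the board, so the open part beyond that end is about 100 mm wide. Which end (+y or -y of the board) changes from start to start
- round1: thick round of courgette lying flat: disc 42 mm across, 15 mm thick, about 20 g, pale flesh with dark green skin round its edge; origin at the centre of the disc (7.5 mm above the board at the start). Loose; slides when pushed
- round2: thick round of courgette lying flat: disc 42 mm across, 15 mm thick, about 20 g, pale flesh with dark green skin round its edge; origin at the centre of the disc (7.5 mm above the board at the start). Loose; slides when pushed
- round3: thick round of courgette lying flat: disc 42 mm across, 15 mm thick, about 20 g, pale flesh with dark green skin round its edge; origin at the centre of the disc (7.5 mm above the board at the start). Loose; slides when pushed
- half_courgette: half courgette lying on the board near its far (+x) long edge, to be left alone: 125 mm long along its own y (with a stalk to 145 mm), 44 mm thick, 44 mm tall; origin at its middle, on the board's top. Loose, does not roll
- trimming1: courgette end in the scrap tray, 32 mm across, 28 mm tall, origin at the centre of its underside; leave alone
- trimming2: courgette end in the scrap tray, 32 mm across, 28 mm tall, origin at the centre of its underside; leave alone
- salt_bowl: white ceramic bowl to the right of the board, 100 mm across, 45 mm tall; origin at the centre of its underside; loose, leave alone
- knife: kitchen knife lying flat to the left of the board, about 280 mm long along its y, 18 mm tall, black handle; origin under its middle, on the table; loose, leave alone
Mind the look-alikes: they are no part of the job. Leave any red or yellow look-alike of the round3 alone.

How it is judged:
At the end, for the whole second after the job is handed in: All three rounds are inside the steel tray: each centre is between the tray's walls and below its rim (34 mm above the table), and they lie still (slower than 20 mm/s) (x of round1 in the frame of steel_tray between -0.122 and 0.122 m and y of round1 in the frame of steel_tray between -0.057 and 0.057 m and z of round1 in the frame of steel_tray between 0.003 and 0.034 m and linear speed of each of round1, round2, round3 below 0.02 m/s and x of round2 in the frame of steel_tray between -0.122 and 0.122 m and y of round2 in the frame of steel_tray between -0.057 and 0.057 m and z of round2 in the frame of steel_tray between 0.003 and 0.034 m and x of round3 in the frame of steel_tray between -0.122 and 0.122 m and y of round3 in the frame of steel_tray between -0.057 and 0.057 m and z of round3 in the frame of steel_tray between 0.003 and 0.034 m); the robot touches nothing.
It fails at once if a courgette round is picked up or carried (its centre rises more than 28 mm above the board's top) (height (world z) of any of round1, round2, round3 above 0.088 m).
It fails at once if the half courgette is shifted by more than 15 mm (distance of half_courgette from where it was at the start of the episode above 0.015 m).
It fails at once if a trimming in the scrap tray, the salt bowl or the knife is shifted by more than 20 mm (distance of any of trimming1, trimming2, salt_bowl, knife from where it was at the start of the episode above 0.02 m).
It also fails if it takes over 61 s, if anything falls off the work surface, if the arm or the gripper's body presses on something with over 40 N, if the wrist force passes 120 N, or if a joint passes its speed limit or range.

## Working session

There is one attempt and no reset: what is moved stays moved. The work goes in short steps, Python scripts to look and compute and a shell command to move; the robot and the scene stay as the last step left them, time stands still between calls to the robot, and variables do not carry over. Pictures are saved under pics/ and viewed, at most 10 in all, crops included, and the job is handed in when it is done.

```bash
mkdir -p pics; cat > h.py <<'E'
import numpy as np, cv2
from cell import arm
from scipy.spatial.transform import Rotation as Ro
def snap(n,f):
    o=arm.get_obs(); im=arm.capture(n); cv2.imwrite(f'pics/{f}.png',im[:,:,::-1]); return o,im
def ray(n,u,v,o=None):
    c=arm.camera_model(n); d=np.array([(u-c['cx'])/c['fx'],(v-c['cy'])/c['fy'],1.])
    if n=='wrist':
        H=np.array(c['hand_eye']);R=Ro.from_rotvec(o['tcp_rot']).as_matrix()
        return R@H[:3,3]+o['ee_pos'], R@H[:3,:3]@d
    R=np.array(c['R']);return -R.T@np.array(c['t']),R.T@d
def onz(n,u,v,z,o=None):
    p,d=ray(n,u,v,o);return p+d*(z-p[2])/d[2]
def two(r1,r2):
    (p,a),(q,b)=r1,r2;s=np.linalg.lstsq(np.c_[a,-b],q-p,rcond=None)[0]
    x,y=p+a*s[0],q+b*s[1];return (x+y)/2,np.linalg.norm(x-y)
E
python3 - <<'E'
from h import *
o,t=snap('top','top1');_,s=snap('side','side1')
print({k:np.round(v,3) for k,v in o.items()})
for n in('top','side'):
    c=arm.camera_model(n);print(n,c['fx'],np.round(-np.array(c['R']).T@c['t'],3),np.round(c['R'],2).tolist())
print(arm.camera_model('wrist'))
E
```

```text
{'time': np.float64(0.0), 'joints': array([-1.197,  0.116,  1.442,  0.   ,  1.584, -0.038]), 'joint_vel': array([ 0.   ,  0.   ,  0.001, -0.001,  0.   ,  0.   ]), 'joint_torque': array([ 0.0000e+00, -7.2125e+01, -6.2261e+01,  7.8000e-02,  2.4000e-02,
       -0.0000e+00]), 'ee_pos': array([ 0.27 , -0.618,  0.196]), 'tcp_rot': array([-3.074, -0.642,  0.   ]), 'force': array([-0.007, -0.031,  0.146]), 'torque': array([-0.027,  0.014, -0.018]), 'grip_force': np.float64(0.0), 'grip_width': np.float64(0.093)}
top 399.84847605238707 [0.356 0.017 1.121] [[-0.07, -1.0, -0.0], [-0.97, 0.07, -0.23], [0.23, -0.01, -0.97]]
side 414.8897637394656 [0.13  0.547 0.758] [[-0.77, -0.64, -0.0], [-0.45, 0.54, -0.71], [0.46, -0.54, -0.7]]
{'fx': 314.69358619797856, 'fy': 314.69358619797856, 'cx': 281.076895145281, 'cy': 210.49538856921367, 'hand_eye': array([[-2.74353942e-04, -9.65986410e-01, -2.58592691e-01,
         7.28207507e-02],
       [ 9.99999721e-01, -4.44691990e-04,  6.00220188e-04,
         1.49354740e-03],
       [-6.94798643e-04, -2.58592455e-01,  9.65986263e-01,
        -1.87722500e-01],
       [ 0.00000000e+00,  0.00000000e+00,  0.00000000e+00,
         1.00000000e+00]])}
```

View pics/top1.png

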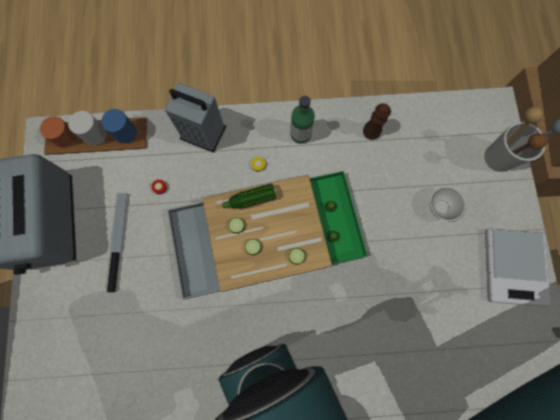

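View pics/side1.png

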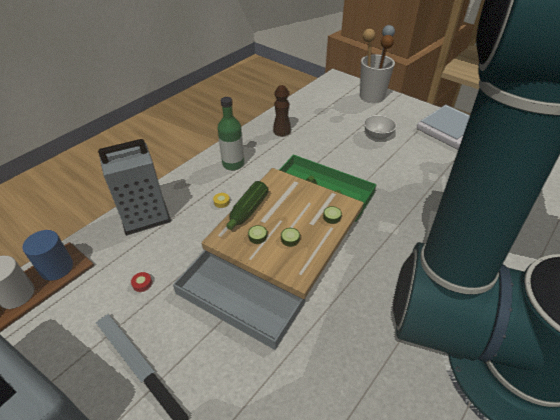

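The steel tray is at the left (+y) end at top (195,250) and the scrap tray is at the right. The green rounds on the board are at top (236,226), (253,247), (297,256), which are side (258,234), (290,236), (332,214). The half courgette is at top (252,197). The red (159,187) and yellow (258,164) look-alikes lie off the board, so they are not meant. Next I'll measure from both views.

```bash
python3 - <<'E'
from h import *
ims={n:cv2.imread(f'pics/{n}1.png') for n in('top','side')}
seed={'top':[(236,226),(253,247),(297,256)],'side':[(258,234),(290,236),(332,214)]}
pts={}
for n,im in ims.items():
    hsv=cv2.cvtColor(im,cv2.COLOR_BGR2HSV)
    for u,v in seed[n][:1]: print(n,hsv[v,u],hsv[v+20,u+5])
    m=((hsv[...,0]>27)&(hsv[...,0]<50)&(hsv[...,1]>60)&(hsv[...,2]>90)).astype('uint8')
    k,_,st,ce=cv2.connectedComponentsWithStats(m)
    pts[n]=[]
    for s in seed[n]:
        j=min((i for i in range(1,k) if st[i,4]>25),key=lambda i:np.hypot(*(ce[i]-s)));pts[n].append(ce[j]);print(n,s,ce[j].round(1),st[j].tolist())
for a,b in zip(pts['top'],pts['side']):
    x,e=two(ray('top',*a),ray('side',*b));print('round top-face',x.round(3),'gap',round(e,4),onz('top',*a,.075).round(3))
# board corners from the top view: wood mask
hsv=cv2.cvtColor(ims['top'],cv2.COLOR_BGR2HSV)
w=((hsv[...,0]>8)&(hsv[...,0]<27)&(hsv[...,1]>60)).astype('uint8');w[:170]=0;w[300:]=0;w[:,:195]=0;w[:,340:]=0
c=max(cv2.findContours(cv2.morphologyEx(w,cv2.MORPH_CLOSE,np.ones((9,9))),0,1)[0],key=cv2.contourArea)
r=cv2.minAreaRect(c);q=cv2.boxPoints(r);P=np.array([onz('top',*p,.06) for p in q])
print(q.round(0).tolist(),P.round(3).tolist(),[np.linalg.norm(P[i]-P[i-1]).round(3) for i in range(4)])
g=((hsv[...,0]>35)&(hsv[...,0]<85)&(hsv[...,1]>90)).astype('uint8');g[:180]=0;g[215:]=0;g[:,:220]=0;g[:,285:]=0
ys,xs=np.nonzero(g);gp=np.array([onz('top',u,v,.08)for u,v in zip(xs,ys)])
print('courgette',gp.mean(0).round(3));np.save('gp.npy',gp)
cen=P.mean(0)
L=P[np.argsort(P[:,1])];ey=(L[2:].mean(0)-L[:2].mean(0));th=-np.arctan2(ey[0],ey[1]);print('cen',cen,'theta',th)
R=np.array([[np.cos(th),-np.sin(th)],[np.sin(th),np.cos(th)]])
for a in pts['top']: print('round board frame',((onz('top',*a,.075)-cen)[:2]@R).round(3))
gb=(gp[:,:2]-cen[:2])@R;print('courg board',np.percentile(gb,[2,50,98],axis=0).round(3))
E
```

```text
top [ 36  58 166] [ 19 114 150]
top (236, 226) [235.7 224.8] [228, 217, 16, 16, 178]
top (253, 247) [252.3 246.3] [245, 239, 16, 16, 182]
top (297, 256) [296.6 255.5] [289, 248, 16, 16, 196]
side [ 35  63 174] [ 18 113 163]
side (258, 234) [257.  231.8] [248, 225, 19, 14, 188]
side (290, 236) [290.  234.3] [281, 228, 19, 14, 192]
side (332, 214) [332.2 212.3] [323, 206, 19, 13, 163]
round top-face [0.559 0.118 0.076] gap 0.0002 [0.559 0.118 0.075]
round top-face [0.498 0.077 0.075] gap 0.0 [0.498 0.077 0.075]
round top-face [ 0.466 -0.037  0.075] gap 0.0004 [ 0.466 -0.037  0.075]
[[199.0, 198.0], [310.0, 172.0], [331.0, 266.0], [220.0, 291.0]] [[0.643, 0.218, 0.06], [0.695, -0.092, 0.06], [0.435, -0.127, 0.06], [0.389, 0.168, 0.06]] [np.float64(0.259), np.float64(0.315), np.float64(0.262), np.float64(0.298)]
courgette [0.631 0.072 0.08 ]
cen [0.54060519 0.04152916 0.06      ] theta 0.161507335995685
round board frame [0.03  0.073]
round board frame [-0.036  0.042]
round board frame [-0.086 -0.065]
courg board [[ 0.074 -0.044]
 [ 0.094  0.015]
 [ 0.115  0.087]]
```

Triangulated round tops are at 0.075–0.076 m, which matches 60+15 mm, and the board is about 0.26 x 0.30. The plan is to set a narrow notch between the fingers and push r1, r2, then r3 along board +y. First I'll swing toward the board and align.

```bash
cat >> h.py <<'E'
TH=.155;CEN=np.array([.5406,.0415])
B=np.array([[np.cos(TH),-np.sin(TH)],[np.sin(TH),np.cos(TH)]])
def go(bx,by,z):
    o=arm.get_obs();R=Ro.from_rotvec(o['tcp_rot']).as_matrix();p=np.r_[CEN+B@[bx,by],z]
    D=np.eye(3);D[:,0]=np.r_[B[:,1],0];D[:,1]=np.r_[B[:,0],0];D[2,2]=-1
    d=R.T@(p-o['ee_pos']);print('t=%.1f at board'%o['time'],((o['ee_pos'][:2]-CEN)@B).round(3),o['ee_pos'][2].round(3),'shift/0.2',(d/.2).round(3),'w/pi',(Ro.from_matrix(R.T@D).as_rotvec()/np.pi).round(3))
E
python3 -m inch '[{"tx":0.98,"ty":-0.99,"wz":-0.42,"grip":-0.5},{"tx":0.98,"ty":-0.99,"wz":-0.42,"grip":-0.5},{"tx":0.98,"ty":-0.99,"wz":-0.42,"grip":-0.5},{"tx":0.98,"ty":-0.99,"wz":-0.42,"grip":-0.5},{"tx":0.98,"ty":-0.99,"wz":-0.42,"grip":-0.5},{"tx":0.98,"ty":-0.99,"wz":-0.42,"grip":-0.5},{"tx":0.98,"ty":-0.99,"wz":-0.42,"grip":-0.5},{"tx":0.98,"ty":-0.99,"wz":-0.42,"grip":-0.5},{"tx":0.98,"ty":-0.99,"wz":-0.42,"grip":-0.5},{"tx":0.98,"ty":-0.99,"wz":-0.42,"grip":-0.5}]'
python3 -c "
from h import *
go(.028,.028,.197)"
```

```text
t=0.1 at board [-0.369 -0.61 ] 0.196 shift/0.2 [ 2.731e+00 -2.582e+00 -2.000e-03] w/pi [-0.    -0.    -0.418]invalid input at $[0]: expected keys tx, ty, tz, wx, wy, wz, grip
```

```bash
python3 -m inch '[{"tx":0.98,"ty":-0.94,"tz":0,"wx":0,"wy":0,"wz":-0.42,"grip":-0.5},{"tx":0.98,"ty":-0.94,"tz":0,"wx":0,"wy":0,"wz":-0.42,"grip":-0.5},{"tx":0.98,"ty":-0.94,"tz":0,"wx":0,"wy":0,"wz":-0.42,"grip":-0.5},{"tx":0.98,"ty":-0.94,"tz":0,"wx":0,"wy":0,"wz":-0.42,"grip":-0.5},{"tx":0.98,"ty":-0.94,"tz":0,"wx":0,"wy":0,"wz":-0.42,"grip":-0.5},{"tx":0.98,"ty":-0.94,"tz":0,"wx":0,"wy":0,"wz":-0.42,"grip":-0.5},{"tx":0.98,"ty":-0.94,"tz":0,"wx":0,"wy":0,"wz":-0.42,"grip":-0.5},{"tx":0.98,"ty":-0.94,"tz":0,"wx":0,"wy":0,"wz":-0.42,"grip":-0.5},{"tx":0.98,"ty":-0.94,"tz":0,"wx":0,"wy":0,"wz":-0.42,"grip":-0.5}]'
python3 -c "
from h import *
go(.028,.028,.197)"
```

```text
time: 1.23
ee_pos: [0.3744, -0.3679, 0.1965]
tcp_rot: [-2.041, -2.388, -0.0]
force: [0.2, -0.8, 0.7]
grip_width: 0.0232
grip_force: 0.0
t=1.2 at board [-0.227 -0.379] 0.196 shift/0.2 [ 2.033e+00  1.279e+00 -2.000e-03] w/pi [-0. -0.  0.]
```

```bash
python3 -m inch '[{"tx":1,"ty":0.64,"tz":0,"wx":0,"wy":0,"wz":0,"grip":-0.5},{"tx":1,"ty":0.64,"tz":0,"wx":0,"wy":0,"wz":0,"grip":-0.5},{"tx":1,"ty":0.64,"tz":0,"wx":0,"wy":0,"wz":0,"grip":-0.5},{"tx":1,"ty":0.64,"tz":0,"wx":0,"wy":0,"wz":0,"grip":-0.5}]'
python3 -m inch '[{"tx":0.9,"ty":0.64,"tz":0,"wx":0,"wy":0,"wz":0,"grip":-0.5},{"tx":0.9,"ty":0.64,"tz":0,"wx":0,"wy":0,"wz":0,"grip":-0.5},{"tx":0.9,"ty":0.64,"tz":0,"wx":0,"wy":0,"wz":0,"grip":-0.5},{"tx":0.9,"ty":0.64,"tz":0,"wx":0,"wy":0,"wz":0,"grip":-0.5},{"tx":0.9,"ty":0.64,"tz":0,"wx":0,"wy":0,"wz":0,"grip":-0.5},{"tx":0.9,"ty":0.64,"tz":0,"wx":0,"wy":0,"wz":0,"grip":-0.5}]'
cat >> h.py <<'E'
def bf(p): return ((p[:2]-CEN)@B).round(3)
def rounds(im,o):
    hsv=cv2.cvtColor(im,cv2.COLOR_RGB2HSV)
    m=((hsv[...,0]>27)&(hsv[...,0]<50)&(hsv[...,1]>45)&(hsv[...,2]>90)).astype('uint8')
    k,_,st,ce=cv2.connectedComponentsWithStats(m)
    for i in range(1,k):
        if st[i,4]>400: print(ce[i].round(),st[i].tolist(),'board',bf(onz('wrist',*ce[i],.075,o)))
E
python3 -c "
from h import *
go(.028,.028,.064)
o,im=snap('wrist','w1');rounds(im,o)"
```

```text
time: 1.72
ee_pos: [0.4694, -0.1479, 0.1968]
tcp_rot: [2.04, 2.389, 0.0]
force: [-0.1, -0.8, 0.8]
grip_width: 0.0235
grip_force: 0.0
time: 2.48
ee_pos: [0.5664, 0.0477, 0.1965]
tcp_rot: [-2.038, -2.39, 0.001]
force: [-0.1, -0.6, 0.2]
grip_width: 0.0231
grip_force: 0.0
t=2.5 at board [0.026 0.002] 0.196 shift/0.2 [0.129 0.009 0.662] w/pi [-0.     0.     0.001]
[283. 128.] [261, 107, 43, 42, 1419] board [0.029 0.071]
[215. 160.] [196, 140, 40, 40, 1282] board [-0.036  0.041]
[173. 257.] [155, 245, 38, 22, 693] board [-0.086 -0.062]
```

View pics/w1.png

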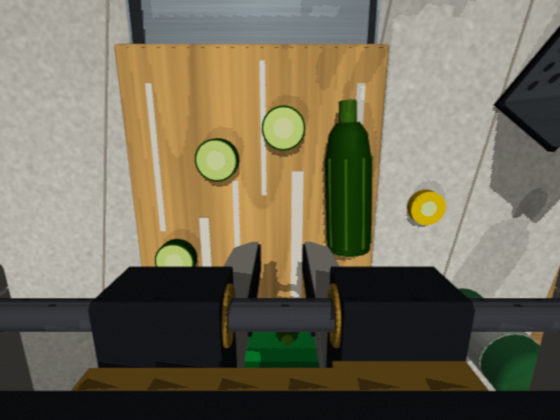

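The wrist view shows r1 (283,128), r2 (215,160) and r3 (173,257), with the half courgette's left edge at u≈326 and the board end at row 45 with the steel tray beyond. This agrees with the earlier measurement. I'll check the edges, then go down behind r1.

```bash
python3 -c "
from h import *
o=arm.get_obs()
for u,v in((117,45),(388,45),(141,265)): print('board',bf(onz('wrist',u,v,.06,o)))
print('courg',bf(onz('wrist',326,190,.08,o)),bf(onz('wrist',326,240,.08,o)))
r=lambda t,n:cv2.imread(0) 
from h import two,ray
t=ray('top',235.7,224.8);print(two(t,ray('wrist',283,128,o)))"
python3 -m inch '[{"tx":0.13,"ty":0,"tz":0.3,"wx":0,"wy":0,"wz":0,"grip":-0.5},{"tx":0.13,"ty":0,"tz":0.45,"wx":0,"wy":0,"wz":0,"grip":-0.5},{"tx":0.13,"ty":0,"tz":0.5,"wx":0,"wy":0,"wz":0,"grip":-0.5},{"tx":0.13,"ty":0,"tz":0.5,"wx":0,"wy":0,"wz":0,"grip":-0.5}]'
python3 -c "
from h import *
go(.028,.16,.065)"
```

```text
board [-0.126  0.145]
board [0.127 0.146]
board [-0.129 -0.078]
courg [0.072 0.012] [ 0.074 -0.041]
(array([0.55828782, 0.11679652, 0.08043147]), np.float64(0.0024449979426422706))
time: 3.02
ee_pos: [0.5625, 0.0731, 0.0973]
tcp_rot: [2.038, 2.391, 0.0]
force: [1.3, -1.0, 0.6]
grip_width: 0.0234
grip_force: 0.0
t=3.0 at board [0.027 0.028] 0.097 shift/0.2 [0.661 0.01  0.161] w/pi [0.    0.    0.001]
```

```bash
python3 -m inch '[{"tx":0,"ty":0.005,"tz":0.1,"wx":0,"wy":0,"wz":0,"grip":-0.5},{"tx":0,"ty":0.005,"tz":0.16,"wx":0,"wy":0,"wz":0,"grip":-0.5},{"tx":0.06,"ty":0.005,"tz":0.16,"wx":0,"wy":0,"wz":0,"grip":-0.5},{"tx":0.12,"ty":0.005,"tz":0.16,"wx":0,"wy":0,"wz":0,"grip":-0.5},{"tx":0.18,"ty":0.005,"tz":0.16,"wx":0,"wy":0,"wz":0,"grip":-0.5},{"tx":0.24,"ty":0.005,"tz":0.16,"wx":0,"wy":0,"wz":0,"grip":-0.5},{"tx":0.30,"ty":0.005,"tz":0.16,"wx":0,"wy":0,"wz":0,"grip":-0.5},{"tx":0.36,"ty":0.005,"tz":0.16,"wx":0,"wy":0,"wz":0,"grip":-0.5},{"tx":0.42,"ty":0.005,"tz":0.16,"wx":0,"wy":0,"wz":0,"grip":-0.5},{"tx":0.48,"ty":0.005,"tz":0.16,"wx":0,"wy":0,"wz":0,"grip":-0.5},{"tx":0.54,"ty":0.005,"tz":0.16,"wx":0,"wy":0,"wz":0,"grip":-0.5},{"tx":0.60,"ty":0.005,"tz":0.16,"wx":0,"wy":0,"wz":0,"grip":-0.5},{"tx":0.65,"ty":0.005,"tz":0.16,"wx":0,"wy":0,"wz":0,"grip":-0.5},{"tx":0.65,"ty":0.005,"tz":0.16,"wx":0,"wy":0,"wz":0,"grip":-0.5},{"tx":0.60,"ty":0.005,"tz":-0.1,"wx":0,"wy":0,"wz":0,"grip":-0.5},{"tx":0.30,"ty":0.005,"tz":-0.4,"wx":0,"wy":0,"wz":0,"grip":-0.5},{"tx":0.0,"ty":0.005,"tz":-0.4,"wx":0,"wy":0,"wz":0,"grip":-0.5},{"tx":0.0,"ty":0.005,"tz":-0.4,"wx":0,"wy":0,"wz":0,"grip":-0.5},{"tx":0.0,"ty":0.005,"tz":-0.4,"wx":0,"wy":0,"wz":0,"grip":-0.5}]'
python3 -c "
from h import *
go(-.036,.0,.1)
o,im=snap('wrist','w2');rounds(im,o)"
```

```text
time: 5.4
ee_pos: [0.5634, 0.0733, 0.1765]
tcp_rot: [-2.038, -2.39, -0.0]
force: [0.4, 0.5, -0.2]
grip_width: 0.0234
grip_force: 0.0
t=5.4 at board [0.027 0.028] 0.176 shift/0.2 [-0.139 -0.318  0.382] w/pi [-0.    -0.     0.001]
[281. 157.] [259, 136, 46, 43, 1507] board [0.029 0.071]
[211. 190.] [191, 170, 42, 41, 1366] board [-0.036  0.041]
```

View pics/w2.png

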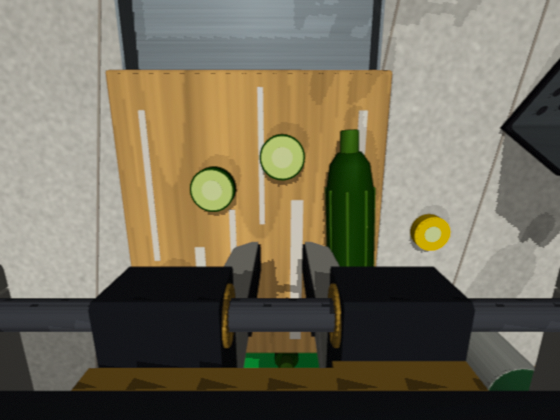

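r1 is still at (281,157), unmoved, so the stroke didn't touch it. I'll descend in a short call and check the pose that is really reached.

```bash
python3 -m inch '[{"tx":0,"ty":0,"tz":0.3,"wx":0,"wy":0,"wz":0,"grip":-0.5},{"tx":0,"ty":0,"tz":0.5,"wx":0,"wy":0,"wz":0,"grip":-0.5},{"tx":0,"ty":0,"tz":0.56,"wx":0,"wy":0,"wz":0,"grip":-0.5},{"tx":0,"ty":0,"tz":0.56,"wx":0,"wy":0,"wz":0,"grip":-0.5}]'
python3 -m inch '[{"tx":0.06,"ty":0,"tz":0,"wx":0,"wy":0,"wz":0,"grip":-0.5},{"tx":0.12,"ty":0,"tz":0,"wx":0,"wy":0,"wz":0,"grip":-0.5},{"tx":0.18,"ty":0,"tz":0,"wx":0,"wy":0,"wz":0,"grip":-0.5}]'
python3 -c "
from h import *
go(.028,.16,.065)
o,im=snap('wrist','w3');rounds(im,o)"
```

```text
time: 5.95
ee_pos: [0.5633, 0.0748, 0.0648]
tcp_rot: [-2.035, -2.393, 0.001]
force: [-0.5, -0.0, 1.4]
grip_width: 0.0233
grip_force: 0.0
time: 6.32
ee_pos: [0.5577, 0.1107, 0.0655]
tcp_rot: [2.035, 2.392, 0.001]
force: [0.0, -0.9, 0.5]
grip_width: 0.0231
grip_force: 0.0
t=6.3 at board [0.028 0.066] 0.065 shift/0.2 [0.472 0.005 0.002] w/pi [ 0.    -0.     0.002]
[282. 237.] [250, 208, 64, 61, 2818] board [0.029 0.072]
[389. 224.] [380, 210, 18, 29, 413] board [0.093 0.08 ]
```

View pics/w3.png

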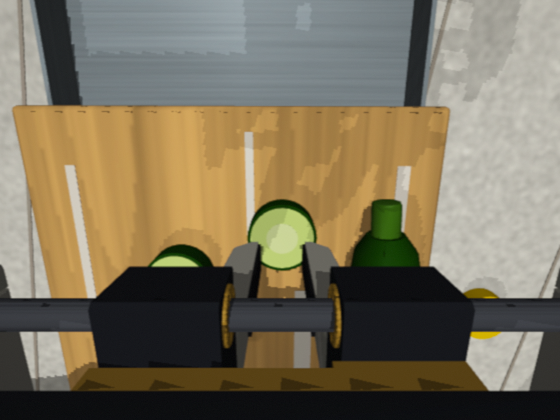

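The fingertips (rows 243, u 238–322) sit above the round without force, although the reading says z=0.065. So the tips end higher than the reading suggests. I'll back off and look from the side.

```bash
python3 -m inch '[{"tx":-0.1,"ty":0,"tz":0,"wx":0,"wy":0,"wz":0,"grip":-0.5},{"tx":-0.22,"ty":0,"tz":0,"wx":0,"wy":0,"wz":0,"grip":-0.5},{"tx":-0.22,"ty":0,"tz":0,"wx":0,"wy":0,"wz":0,"grip":-0.5}]'
python3 -c "
from h import *
o,im=snap('side','s2')
c=im[150:300,180:380];cv2.imwrite('pics/s2c.png',cv2.resize(c,(800,600),interpolation=2)[:,:,::-1])
M=arm.camera_model('side');q=np.array(M['R'])@o['ee_pos']+M['t'];u=M['fx']*q[0]/q[2]+M['cx'];v=M['fy']*q[1]/q[2]+M['cy'];print('tcp px',u,v,'crop',(u-180)*4,(v-150)*4)
go(.028,.16,.065)
w=arm.get_obs()"
```

```text
time: 6.75
ee_pos: [0.5649, 0.0642, 0.0647]
tcp_rot: [2.039, 2.39, -0.0]
force: [-0.8, -0.4, -0.5]
grip_width: 0.0234
grip_force: 0.0
tcp px 270.94325808723374 220.09848915403268 crop 363.773032348935 280.3939566161307
t=6.8 at board [0.027 0.019] 0.065 shift/0.2 [ 0.703  0.005 -0.002] w/pi [-0.     0.     0.001]
```

View pics/s2c.png

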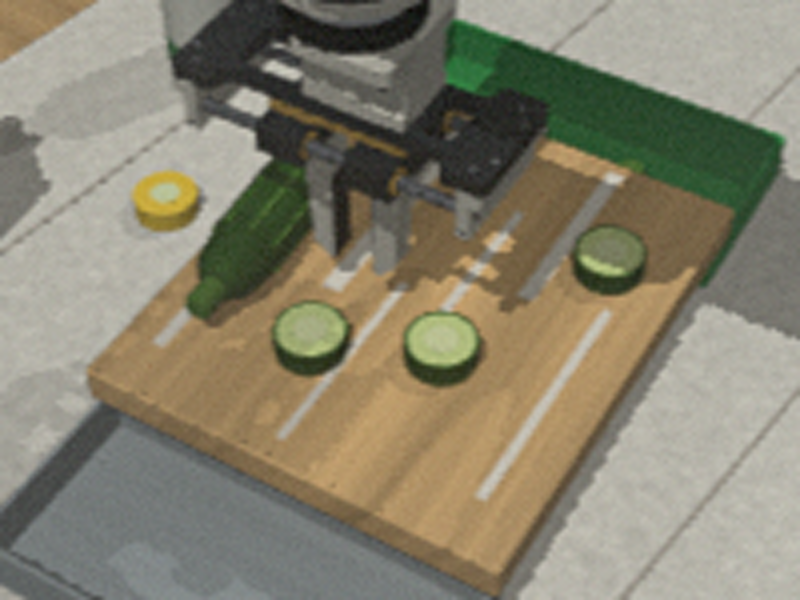

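The tips (crop (329,257) and (390,272)) stand about 17 crop px above the reported TCP (280). That puts them about 11 mm higher than reported, just over the round tops at 0.076. I'll lower by 10 mm and watch the force.

```bash
python3 -m inch '[{"tx":0,"ty":0,"tz":0.025,"wx":0,"wy":0,"wz":0,"grip":-0.5},{"tx":0,"ty":0,"tz":0.05,"wx":0,"wy":0,"wz":0,"grip":-0.5},{"tx":0,"ty":0,"tz":0.05,"wx":0,"wy":0,"wz":0,"grip":-0.5}]'
python3 -m inch '[{"tx":0.06,"ty":0,"tz":0,"wx":0,"wy":0,"wz":0,"grip":-0.5},{"tx":0.12,"ty":0,"tz":0,"wx":0,"wy":0,"wz":0,"grip":-0.5},{"tx":0.18,"ty":0,"tz":0,"wx":0,"wy":0,"wz":0,"grip":-0.5},{"tx":0.24,"ty":0,"tz":0,"wx":0,"wy":0,"wz":0,"grip":-0.5}]'
python3 -c "
from h import *
go(.028,.16,.055)
o,im=snap('wrist','w4');rounds(im,o)"
```

```text
time: 7.18
ee_pos: [0.5643, 0.0664, 0.0539]
tcp_rot: [-2.035, -2.392, 0.001]
force: [-0.3, -0.5, -0.0]
grip_width: 0.0232
grip_force: 0.0
time: 7.68
ee_pos: [0.5568, 0.1146, 0.0547]
tcp_rot: [2.036, 2.393, 0.0]
force: [0.1, 0.7, -1.3]
grip_width: 0.0232
grip_force: 0.0
t=7.7 at board [0.027 0.07 ] 0.055 shift/0.2 [ 0.452  0.006 -0.001] w/pi [ 0.    -0.     0.002]
[282. 249.] [251, 219, 64, 64, 2703] board [0.029 0.072]
```

Still no contact, so the offset exceeds 20 mm. I'll back off and find the board by touch in small steps.

```bash
python3 -m inch '[{"tx":-0.12,"ty":0,"tz":0,"wx":0,"wy":0,"wz":0,"grip":-0.5},{"tx":-0.26,"ty":0,"tz":0,"wx":0,"wy":0,"wz":0,"grip":-0.5},{"tx":-0.26,"ty":0,"tz":0.025,"wx":0,"wy":0,"wz":0,"grip":-0.5},{"tx":-0.26,"ty":0,"tz":0.025,"wx":0,"wy":0,"wz":0,"grip":-0.5}]'
python3 -m inch '[{"tx":0,"ty":0,"tz":0.025,"wx":0,"wy":0,"wz":0,"grip":-0.5},{"tx":0,"ty":0,"tz":0.025,"wx":0,"wy":0,"wz":0,"grip":-0.5}]'
python3 -c "
from h import *
o,im=snap('side','s3')
c=im[150:300,180:380];cv2.imwrite('pics/s3c.png',cv2.resize(c,(800,600),interpolation=2)[:,:,::-1])"
```

```text
time: 8.22
ee_pos: [0.5649, 0.0625, 0.0491]
tcp_rot: [-2.036, -2.392, 0.001]
force: [0.4, -1.1, 0.2]
grip_width: 0.0235
grip_force: 0.0
time: 8.48
ee_pos: [0.565, 0.0627, 0.0441]
tcp_rot: [-2.035, -2.393, 0.001]
force: [-0.4, -0.6, -0.0]
grip_width: 0.0232
grip_force: 0.0
```

View pics/s3c.png

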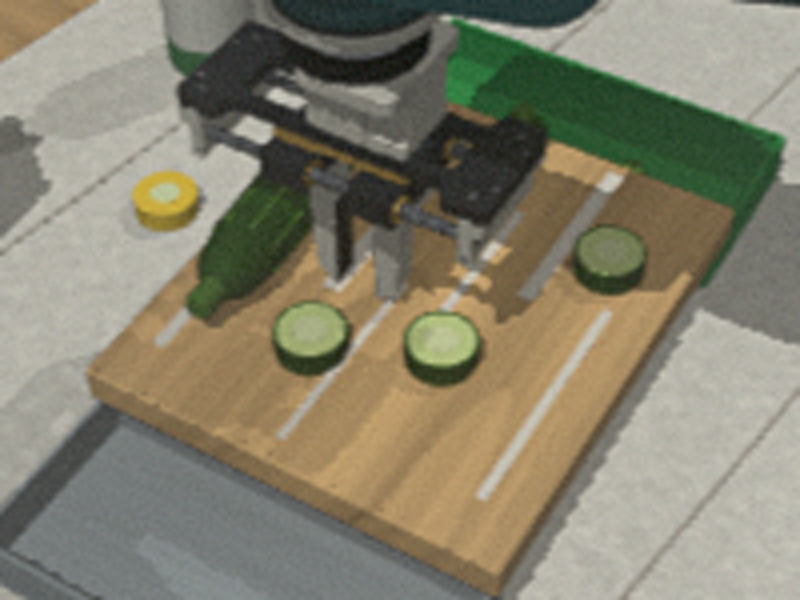

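Allowing for forward offset, the wrist view (23 mm gap spanning 43 px gives a tip depth of about 170 mm) puts the tips about 25 mm short of the reported TCP. I'll continue down in small steps.

```bash
python3 -m inch '[{"tx":0,"ty":0,"tz":0.025,"wx":0,"wy":0,"wz":0,"grip":-0.5},{"tx":0,"ty":0,"tz":0.025,"wx":0,"wy":0,"wz":0,"grip":-0.5}]'
python3 -m inch '[{"tx":0.06,"ty":0,"tz":0,"wx":0,"wy":0,"wz":0,"grip":-0.5},{"tx":0.12,"ty":0,"tz":0,"wx":0,"wy":0,"wz":0,"grip":-0.5},{"tx":0.18,"ty":0,"tz":0,"wx":0,"wy":0,"wz":0,"grip":-0.5},{"tx":0.24,"ty":0,"tz":0,"wx":0,"wy":0,"wz":0,"grip":-0.5},{"tx":0.24,"ty":0,"tz":0,"wx":0,"wy":0,"wz":0,"grip":-0.5}]'
python3 -c "
from h import *
go(.028,.16,.04)
o,im=snap('wrist','w5');rounds(im,o)"
```

```text
time: 8.78
ee_pos: [0.565, 0.0622, 0.0392]
tcp_rot: [-2.036, -2.392, 0.001]
force: [-0.0, 0.1, 0.1]
grip_width: 0.0234
grip_force: 0.0
time: 9.4
ee_pos: [0.5574, 0.1105, 0.0397]
tcp_rot: [-2.035, -2.394, -0.0]
force: [-0.5, 0.7, 0.3]
grip_width: 0.0232
grip_force: 0.0
t=9.4 at board [0.027 0.066] 0.04 shift/0.2 [ 0.472  0.007 -0.002] w/pi [-0.    -0.     0.002]
[281. 217.] [243, 180, 77, 74, 4428] board [0.029 0.092]
```

r1 now moves (0.072→0.092). I'll continue this stroke over the end, then lift and go behind r2.

```bash
python3 -m inch '[{"tx":0.06,"ty":0,"tz":0,"wx":0,"wy":0,"wz":0,"grip":-0.5},{"tx":0.12,"ty":0,"tz":0,"wx":0,"wy":0,"wz":0,"grip":-0.5},{"tx":0.18,"ty":0,"tz":0,"wx":0,"wy":0,"wz":0,"grip":-0.5},{"tx":0.24,"ty":0,"tz":0,"wx":0,"wy":0,"wz":0,"grip":-0.5},{"tx":0.30,"ty":0,"tz":0,"wx":0,"wy":0,"wz":0,"grip":-0.5},{"tx":0.36,"ty":0,"tz":0,"wx":0,"wy":0,"wz":0,"grip":-0.5},{"tx":0.42,"ty":0,"tz":0,"wx":0,"wy":0,"wz":0,"grip":-0.5},{"tx":0.48,"ty":0,"tz":0,"wx":0,"wy":0,"wz":0,"grip":-0.5},{"tx":0.48,"ty":0,"tz":0,"wx":0,"wy":0,"wz":0,"grip":-0.5},{"tx":0.42,"ty":0,"tz":-0.2,"wx":0,"wy":0,"wz":0,"grip":-0.5},{"tx":0.2,"ty":-0.1,"tz":-0.35,"wx":0,"wy":0,"wz":0,"grip":-0.5},{"tx":0,"ty":-0.2,"tz":-0.35,"wx":0,"wy":0,"wz":0,"grip":-0.5},{"tx":-0.33,"ty":-0.31,"tz":-0.35,"wx":0,"wy":0,"wz":0,"grip":-0.5},{"tx":-0.33,"ty":-0.31,"tz":-0.35,"wx":0,"wy":0,"wz":0,"grip":-0.5},{"tx":-0.33,"ty":-0.31,"tz":-0.35,"wx":0,"wy":0,"wz":0,"grip":-0.5}]'
python3 -c "
from h import *
go(-.036,0,.04)
o,im=snap('wrist','w6');rounds(im,o)"
```

```text
time: 11.32
ee_pos: [0.507, 0.0341, 0.1098]
tcp_rot: [2.038, 2.391, 0.001]
force: [-0.1, 0.5, 1.0]
grip_width: 0.0234
grip_force: 0.0
t=11.3 at board [-0.034 -0.002] 0.11 shift/0.2 [ 0.011 -0.009  0.349] w/pi [ 0.    -0.     0.001]
[276. 166.] [249, 139, 55, 55, 2393] board [-0.036  0.041]
```

View pics/w6.png

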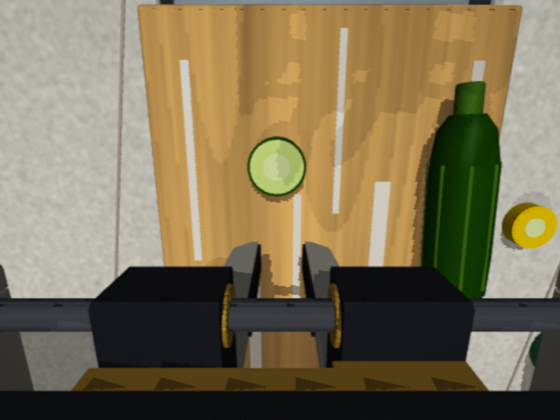

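r1 is off the board; r2 at (276,166) is straight ahead of the notch. Pushing it now.

```bash
python3 -m inch '[{"tx":0,"ty":-0.01,"tz":0.2,"wx":0,"wy":0,"wz":0,"grip":-0.5},{"tx":0,"ty":-0.01,"tz":0.35,"wx":0,"wy":0,"wz":0,"grip":-0.5},{"tx":0,"ty":-0.01,"tz":0.35,"wx":0,"wy":0,"wz":0,"grip":-0.5},{"tx":0.06,"ty":-0.01,"tz":0.35,"wx":0,"wy":0,"wz":0,"grip":-0.5},{"tx":0.12,"ty":-0.01,"tz":0.35,"wx":0,"wy":0,"wz":0,"grip":-0.5},{"tx":0.18,"ty":-0.01,"tz":0.35,"wx":0,"wy":0,"wz":0,"grip":-0.5},{"tx":0.24,"ty":-0.01,"tz":0.35,"wx":0,"wy":0,"wz":0,"grip":-0.5},{"tx":0.30,"ty":-0.01,"tz":0.35,"wx":0,"wy":0,"wz":0,"grip":-0.5},{"tx":0.36,"ty":-0.01,"tz":0.35,"wx":0,"wy":0,"wz":0,"grip":-0.5},{"tx":0.42,"ty":-0.01,"tz":0.35,"wx":0,"wy":0,"wz":0,"grip":-0.5},{"tx":0.48,"ty":-0.01,"tz":0.35,"wx":0,"wy":0,"wz":0,"grip":-0.5},{"tx":0.54,"ty":-0.01,"tz":0.35,"wx":0,"wy":0,"wz":0,"grip":-0.5},{"tx":0.60,"ty":-0.01,"tz":0.35,"wx":0,"wy":0,"wz":0,"grip":-0.5},{"tx":0.66,"ty":-0.01,"tz":0.35,"wx":0,"wy":0,"wz":0,"grip":-0.5},{"tx":0.72,"ty":-0.01,"tz":0.35,"wx":0,"wy":0,"wz":0,"grip":-0.5},{"tx":0.78,"ty":-0.01,"tz":0.35,"wx":0,"wy":0,"wz":0,"grip":-0.5},{"tx":0.82,"ty":-0.01,"tz":0.35,"wx":0,"wy":0,"wz":0,"grip":-0.5},{"tx":0.82,"ty":-0.01,"tz":0.35,"wx":0,"wy":0,"wz":0,"grip":-0.5},{"tx":0.78,"ty":-0.01,"tz":0.1,"wx":0,"wy":0,"wz":0,"grip":-0.5},{"tx":0.78,"ty":-0.01,"tz":0,"wx":0,"wy":0,"wz":0,"grip":-0.5}]'
python3 -c "
from h import *
o,im=snap('wrist','w7');rounds(im,o)
go(-.086,-.11,.11)"
```

```text
time: 13.88
ee_pos: [0.4809, 0.1879, 0.1123]
tcp_rot: [2.036, 2.391, 0.004]
force: [-0.3, 0.0, 0.3]
grip_width: 0.0235
grip_force: 0.0
[280. 148.] [257, 126, 46, 45, 1606] board [-0.036  0.209]
[352. 148.] [330, 126, 45, 46, 1592] board [0.015 0.209]
t=13.9 at board [-0.036  0.154] 0.114 shift/0.2 [-1.319 -0.258  0.018] w/pi [ 0.001 -0.     0.002]
```

View pics/w7.png

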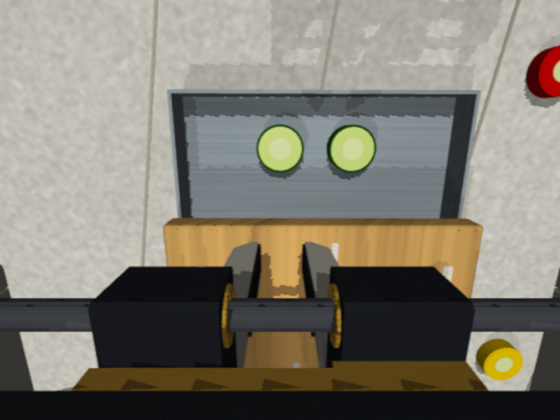

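r1 (352,148) and r2 (280,148) lie flat in the steel tray. Now r3.

```bash
python3 -m inch '[{"tx":-0.3,"ty":-0.1,"tz":0,"wx":0,"wy":0,"wz":0,"grip":-0.5},{"tx":-0.6,"ty":-0.25,"tz":0,"wx":0,"wy":0,"wz":0,"grip":-0.5},{"tx":-0.95,"ty":-0.25,"tz":0,"wx":0,"wy":0,"wz":0,"grip":-0.5},{"tx":-0.95,"ty":-0.25,"tz":0,"wx":0,"wy":0,"wz":0,"grip":-0.5},{"tx":-0.95,"ty":-0.25,"tz":0,"wx":0,"wy":0,"wz":0,"grip":-0.5}]'
python3 -m inch '[{"tx":-0.37,"ty":0,"tz":0,"wx":0,"wy":0,"wz":0,"grip":-0.5},{"tx":-0.37,"ty":0,"tz":0,"wx":0,"wy":0,"wz":0,"grip":-0.5},{"tx":-0.37,"ty":0,"tz":0,"wx":0,"wy":0,"wz":0,"grip":-0.5}]'
python3 -c "
from h import *
o,im=snap('wrist','w8');rounds(im,o)
go(-.086,-.11,.04)"
```

```text
time: 14.55
ee_pos: [0.461, -0.0077, 0.1091]
tcp_rot: [-2.038, -2.39, 0.0]
force: [0.2, 0.3, 0.1]
grip_width: 0.0233
grip_force: 0.0
time: 14.92
ee_pos: [0.4729, -0.0796, 0.1092]
tcp_rot: [-2.036, -2.391, 0.0]
force: [-0.2, 0.6, 0.3]
grip_width: 0.0233
grip_force: 0.0
[278. 167.] [251, 140, 55, 55, 2371] board [-0.086 -0.067]
t=15.0 at board [-0.086 -0.109] 0.109 shift/0.2 [-0.006 -0.002  0.346] w/pi [-0.    -0.     0.002]
```

```bash
python3 -m inch '[{"tx":0,"ty":0,"tz":0.2,"wx":0,"wy":0,"wz":0,"grip":-0.5},{"tx":0,"ty":0,"tz":0.35,"wx":0,"wy":0,"wz":0,"grip":-0.5},{"tx":0,"ty":0,"tz":0.35,"wx":0,"wy":0,"wz":0,"grip":-0.5},{"tx":0.06,"ty":0,"tz":0.35,"wx":0,"wy":0,"wz":0,"grip":-0.5},{"tx":0.12,"ty":0,"tz":0.35,"wx":0,"wy":0,"wz":0,"grip":-0.5},{"tx":0.18,"ty":0,"tz":0.35,"wx":0,"wy":0,"wz":0,"grip":-0.5},{"tx":0.24,"ty":0,"tz":0.35,"wx":0,"wy":0,"wz":0,"grip":-0.5},{"tx":0.30,"ty":0,"tz":0.35,"wx":0,"wy":0,"wz":0,"grip":-0.5},{"tx":0.36,"ty":0,"tz":0.35,"wx":0,"wy":0,"wz":0,"grip":-0.5},{"tx":0.42,"ty":0,"tz":0.35,"wx":0,"wy":0,"wz":0,"grip":-0.5},{"tx":0.48,"ty":0,"tz":0.35,"wx":0,"wy":0,"wz":0,"grip":-0.5},{"tx":0.54,"ty":0,"tz":0.35,"wx":0,"wy":0,"wz":0,"grip":-0.5},{"tx":0.60,"ty":0,"tz":0.35,"wx":0,"wy":0,"wz":0,"grip":-0.5},{"tx":0.66,"ty":0,"tz":0.35,"wx":0,"wy":0,"wz":0,"grip":-0.5},{"tx":0.72,"ty":0,"tz":0.35,"wx":0,"wy":0,"wz":0,"grip":-0.5},{"tx":0.78,"ty":0,"tz":0.35,"wx":0,"wy":0,"wz":0,"grip":-0.5},{"tx":0.84,"ty":0,"tz":0.35,"wx":0,"wy":0,"wz":0,"grip":-0.5},{"tx":0.90,"ty":0,"tz":0.35,"wx":0,"wy":0,"wz":0,"grip":-0.5},{"tx":0.96,"ty":0,"tz":0.35,"wx":0,"wy":0,"wz":0,"grip":-0.5}]'
python3 -c "
from h import *
o,im=snap('wrist','w9');rounds(im,o)
go(-.086,.162,.04)"
```

```text
time: 17.35
ee_pos: [0.4421, 0.1099, 0.0397]
tcp_rot: [2.036, 2.392, 0.0]
force: [0.6, -1.4, -0.3]
grip_width: 0.0235
grip_force: 0.1
[364.  36.] [332, 1, 65, 71, 3611] board [-0.05   0.191]
[471.  36.] [439, 2, 65, 70, 3567] board [-0.003  0.191]
[281. 219.] [243, 184, 77, 72, 4366] board [-0.085  0.108]
t=17.4 at board [-0.087  0.084] 0.04 shift/0.2 [ 0.392  0.006 -0.002] w/pi [-0.    -0.     0.002]
```

```bash
python3 -m inch '[{"tx":0.06,"ty":0,"tz":0,"wx":0,"wy":0,"wz":0,"grip":-0.5},{"tx":0.12,"ty":0,"tz":0,"wx":0,"wy":0,"wz":0,"grip":-0.5},{"tx":0.18,"ty":0,"tz":0,"wx":0,"wy":0,"wz":0,"grip":-0.5},{"tx":0.24,"ty":0,"tz":0,"wx":0,"wy":0,"wz":0,"grip":-0.5},{"tx":0.30,"ty":0,"tz":0,"wx":0,"wy":0,"wz":0,"grip":-0.5},{"tx":0.36,"ty":0,"tz":0,"wx":0,"wy":0,"wz":0,"grip":-0.5},{"tx":0.39,"ty":0,"tz":0,"wx":0,"wy":0,"wz":0,"grip":-0.5},{"tx":0.39,"ty":0,"tz":0,"wx":0,"wy":0,"wz":0,"grip":-0.5},{"tx":0.36,"ty":0,"tz":-0.3,"wx":0,"wy":0,"wz":0,"grip":-0.5},{"tx":0.36,"ty":0,"tz":-0.6,"wx":0,"wy":0,"wz":0,"grip":-0.5},{"tx":0.36,"ty":0,"tz":-0.6,"wx":0,"wy":0,"wz":0,"grip":-0.5},{"tx":0.36,"ty":0,"tz":-0.6,"wx":0,"wy":0,"wz":0,"grip":-0.5}]'
python3 -c "
from h import *
o,im=snap('wrist','w10');rounds(im,o)"
```

```text
time: 18.9
ee_pos: [0.4306, 0.1799, 0.1592]
tcp_rot: [-2.037, -2.392, 0.0]
force: [-0.2, 0.8, 0.3]
grip_width: 0.0234
grip_force: 0.0
[281. 144.] [262, 125, 39, 39, 1190] board [-0.086  0.209]
[330. 145.] [311, 126, 39, 39, 1179] board [-0.045  0.209]
[392. 145.] [373, 127, 39, 38, 1168] board [0.008 0.209]
```

View pics/w10.png

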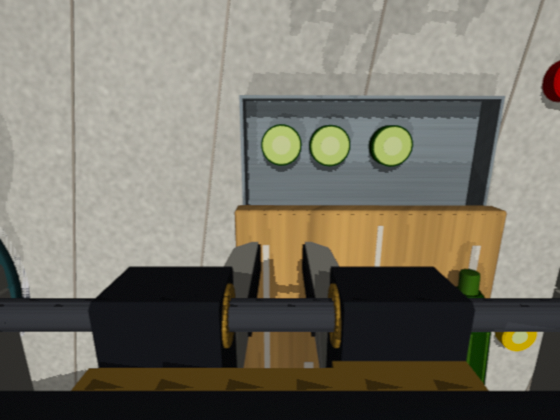

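All three rounds, at (281,144), (330,145) and (392,145), lie flat inside the steel tray. The half courgette is still in place and the gripper is clear.

```bash
python3 -c "
from h import *
print(arm.sign_off())"
```

```text
the job is handed in; nothing more can be done
None
```

The job is handed in: all three rounds were swept off the board's end and lie flat inside the steel tray, and nothing else was seen to move; `sign_off()` returned no verdict.

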